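# Stand a cigar pack in the date coder and hold the carriage at the print mark

## Robot

A 6-joint arm with a two-finger parallel gripper is mounted at the origin on the work surface. World frame = base frame: x ahead of the robot, y to its left, z up, the work surface at z = 0. Lengths are in m, angles in degrees, forces in N, time in s.
With the tool pointing down it reaches from about 0.35 to 0.725 m from the base axis. Payload 6 kg.
Tool frame: the origin (TCP) lies on the mounting face of the last link; the fingertips stand 173 mm ahead of it and the grasp point (between the pads) lies 155 mm ahead of it; z points along the fingers, y is the line along which they close (so a half turn about z gives the same grasp; the last joint's range is limited). The gripper opens to 85 mm and grips with 20 to 120 N. Pads are 22 mm wide; open, the fingers measure 114 mm over their backs; the gripper's body (76 mm by 85 mm) begins 54 mm behind the grasp point. The pads swing forward as they close: fully open they stand 13 mm farther back than shut.
Start: joints at [-55.021, 2.303, 4.859, 0, -92.561, -19.12], TCP at [0.164, -0.577, 0.405] pointing down, gripper open.
Joint ranges: [-146.85, 146.85], [-73.84, 115.35], [-62.03, 85.46], [-188.31, 113.3], [-161.28, -10.13], [-171.36, 171.36]. Speed limits (degrees/s): [147.25, 147.25, 172.46, 180, 180, 180].

## Interface

Orientations are given as a 3x3 rotation matrix whose columns are the frame's x, y, z axes.
In Python, from workcell import bot gives the robot as it stands. The module is installed in compiled form; this text tells all that it offers.
- The arm moves only by the shell command python3 -m jog 'ROWS' [FORCE]. ROWS is JSON, a list of rows, each a list of 7 numbers: the shift along the world's x, y, z in m, then the turn, a rotation vector about the world's x, y, z in degrees, then the opening in per cent of the stroke, from 0 (shut) to 100 (fully open). A call has 1 to 12 rows; each row shifts and turns the commanded pose from where the row before left it; what a row does not reach is not made up. A row lasts 1/8 s, in which the tool goes at most 62.5 mm and 10.7 degrees, less where a joint would pass 70% of its speed; a pose out of reach is approached as far as the arm can. A call with a gripper value outside its range is refused whole. The fingers move at their own pace and stop on an object; FORCE is the grip in N (left out, the last holds). Time passes only in rows, so rows that do not move let the fingers close. It gives the time, the measured TCP pose, the force, the opening and the grip force at its end, in the units of the state.
- bot.sense(): the state, without advancing time (a new reading comes with each control period).
- bot.grab_frame(name): name is "scene" or "top" or "wrist"; returns a dict with "image" (400x640x3 uint8, blue, green, red), "range_z" (400x640 float32, m along the optical axis (not along the pixel's ray), 0 where there is no reading), "camera_matrix" (3x3 intrinsics, pixels), "position" and "attitude" of the camera in the world; the wrist camera has in their place "mount" (4x4, takes a point from camera to tool coordinates, whose origin is the TCP and whose axes are the flange's). Camera axes: x right, y down, z forward; pixel columns grow to the right and rows downward; lengths in m; the calibration is good to about 2 mm. A picture is of the moment at which its call begins: read the wrist's pose just before it.
- bot.close_job(): hands the job in; it is judged then, once.
Trained networks look in a picture, given as the dict that the camera call returned (one of the last four; its "shot" number tells which), for a name from the list of things; names that differ only in an ending like _2 or _b are one class to them, and where a whole thing is asked for, a point or a joint stands for the part that bears it (a point fixed in the world has none). Each returns a list of dicts, best first, with "score" (0 to 1); they miss things now and then, are a little off and sometimes report something else, mostly with a low value. They report only what shows in the picture. A call takes as long as a camera call.
- bot.look_for(picture, query): "point" ([column, row] in pixels, amid what is visible of it).
- bot.silhouettes(picture, query): "mask" (400x640 bool, what is visible of it) and "point" ([column, row] in pixels, amid what is visible of it).
The state is a dict: "time_s": time; "qpos": joint angles; "qd": joint speeds; "joint_torque": joint torques, N m; "ee_pos": TCP position; "ee_rot": TCP orientation; "force": force on the tool from outside, world axes, zero at the start; "torque": the same for the moment, N m; "gripper_width": finger opening in m; "grasp_force": force on a finger pad.
Only numpy, scipy, OpenCV 4.12 (cv2) and the standard library are available. Lean on these libraries where they do the work, as an engineer would, in place of code of your own. Each camera call takes 0.05 s, during which the arm holds its last target. There are 200 camera calls.

## Task

Take the pack of small cigars that lies flat on the bench, stand it upright on its narrow red end, blank white end up, in the blue nest of the date coder's carriage, and let go of it. Then draw the carriage by its red handle against the return spring until its yellow pointer stands within the red band below the print head, and keep it there for the print: finish while still holding the handle. Do not bump the print head, do not let the carriage snap back, and leave everything else on the bench where it is.

Things in the scene. Friction and masses are not known exactly. Their poses are not given: they have to be found in the camera images.
- pack: the pack to code: stiff red carton 92 x 60 x 26 mm, 0.13 kg, cream label, one end white (last 12 mm); the only pack lying flat, on the robot's right, white end pointing right or back to the robot. Origin: centre of the broad face it starts on. x: along the 92 mm from red foot end to white end (up when it stands as asked); y: along the 60 mm; z: through the 26 mm, up at the start
- foot (a point): centre of the pack's red 60 x 26 mm end, on which it is to stand (46 mm from the pack's middle; axes as the pack's)
- carriage (a joint): travel of the carriage in m: 0 at home (left end, where the spring keeps it), growing as it is pulled to the robot's right, hard stop at 0.15, beyond the mark. The spring pulls home with about 5 N at 0, rising 4 N per 100 mm, plus damping of 14 N per m/s. The red band lies 0.10 to 0.13 from home
- nest (a point): centre of the floor of the blue nest on the carriage, 40 mm above the bench. y: along the slide (pulling goes to -y); x: across, away from the robot. The pack stands with its 60 mm side along x and its 26 mm side along y, between left and right cheeks 32 mm apart, 44 mm long in x, flared tops 74 mm above the bench; 7 mm high end lips 64 mm apart in x. The pack's 26 mm sides stay free for fingers
- handle: upright red round handle on the right end of the carriage, 24 mm diameter, from 40 to 106 mm above the bench (the lowest 7 mm is a collar of 36 mm diameter), 240 mm to -y of the nest. It moves with the carriage and revolves on its own upright spindle. Origin: centre of its underside
- grip (a point): middle of the handle's grip, 36 mm above its underside
- pointer (a point): tip of the yellow pointer on the carriage's front edge (robot side), level with the nest's centre, 55 mm to -x of it; moves with the carriage; axes as the nest's
- band (a point): centre of the red band, 12 mm wide along the slide, on a white index block on the front of the coder, fixed below the print head; differs from start to start. Axes as the nest's: the pointer is on the mark when pointer and band agree along this y within half the band (6 mm)
- coder_head: fixed print head on a column behind the rail. Origin: on the bench below the head's middle; axes as the nest's. Head 75 (x) by 44 mm (y), underside 143 mm above the bench, top 256 mm; column 28 mm square, 84 mm to +x. A pack standing in the nest (top at 132 mm) passes 11 mm below it
- jig: the coder's fixed base, 175 mm (x) by 520 mm (y), mostly up to 42 mm high; origin on the bench below its middle, axes as the nest's. Other fixed equipment keeps to the edges of the bench: a mould press 330 mm high (x below 0.25, y above 0.54); rack, cedar box and control unit up to 160 mm (x above 0.77); a stack of moulds 160 mm high (x above 0.73, y below -0.45); a board 42 mm high (y below -0.54)
- coded1: finished pack, like the other but with a dark code on its white end, standing in a shallow wooden tray on the left near the robot; leave it
- coded2: second finished pack standing in that tray; leave it
- mould: black cigar mould 145 x 290 x 42 mm with ten cigars in its grooves, on the left; leave it. Origin: centre of its underside
- gum_pot: white ceramic bowl, 68 mm across and 55 mm high; leave it. Origin: centre of its underside
- cleaner: white bottle with red cap, 54 mm across and 150 mm high, behind on the right; leave it. Origin: centre of its underside
- ring_gauge: flat brass gauge plate 55 x 190 x 6 mm with a row of holes, in front of the robot; leave it. Origin: centre of its underside

How it is judged (in metres and radians):
On the way, in this order (a step that is already met when the one before it is completed fails the run):
1. the pack stands upright in the nest, white end up, let go, with the carriage home (angle between pack's own x axis and vertical below 0.12 rad and distance between foot and nest below 0.01 m and contact force between the fingers and pack below 0.3 N and value of joint carriage below 0.02 m), for 0.3 s.
2. the carriage is pulled by its handle to the red band with the pack standing in it (angle between pack's own x axis and vertical below 0.12 rad and distance between foot and nest below 0.01 m and contact force between the fingers and pack below 0.3 N and y of pointer in the frame of band between -0.006 and 0.006 m and contact force between the fingers and handle above 3 N), for 0.3 s.
At the end, for the whole second after the job is handed in: the robot still holds the handle (at least 3 N between fingers and handle), the pointer rests within 6 mm of the middle of the red band along the slide, and the pack stands upright (within 0.12 rad), white end up, in the nest (foot within 10 mm of its centre), untouched by the fingers and at rest (all of step 2 and velocity of joint carriage between -0.01 and 0.01 m/s and linear speed of pack below 0.02 m/s); the arm keeps its last pose, push and grip.
It fails at once if another thing on the bench is moved more than 20 mm (distance of any of coded1, coded2, mould, gum_pot, cleaner, ring_gauge from where it was at the start of the episode above 0.02 m).
It fails at once if the print head is bumped (over 5 N) (contact force between any of the arm, the fingers and coder_head above 5 N).
It fails at once if the carriage snaps back (faster than 0.2 m/s towards home) (velocity of joint carriage below -0.2 m/s).
It also fails if it takes over 62 s, if anything falls off the work surface, if the arm or the gripper's body presses on something with over 40 N, if the wrist force passes 120 N, or if a joint passes its speed limit or range.

## Working session

There is one attempt and no reset: what is moved stays moved. The work goes in short steps, Python scripts to look and compute and a shell command to move; the robot and the scene stay as the last step left them, time stands still between calls to the robot, and variables do not carry over. Pictures are saved under pics/ and viewed, at most 10 in all, crops included, and the job is handed in when it is done.

```bash
mkdir -p pics; cat > h.py <<'E'
import numpy as np, cv2
from workcell import bot
def pose(f, s=None):
    if "mount" in f:
        T=np.eye(4);T[:3,:3]=np.array(s["ee_rot"]).reshape(3,3);T[:3,3]=s["ee_pos"];return T@np.array(f["mount"])
    T=np.eye(4);T[:3,:3]=np.array(f["attitude"]).reshape(3,3);T[:3,3]=f["position"];return T
def grab(n):
    s=bot.sense();f=bot.grab_frame(n);return f,pose(f,s)
def cloud(f,T):
    z=f["range_z"];K=np.array(f["camera_matrix"]);v,u=np.mgrid[:z.shape[0],:z.shape[1]]
    P=np.stack([(u-K[0,2])*z/K[0,0],(v-K[1,2])*z/K[1,1],z],-1)
    W=P@T[:3,:3].T+T[:3,3];W[z<=0]=np.nan;return W
E
python3 - <<'E'
from h import *
s=bot.sense();print({k:np.round(v,3).tolist() for k,v in s.items()})
for n in("top","scene"):
    f,T=grab(n);W=cloud(f,T);cv2.imwrite(f"pics/{n}0.png",f["image"]);print(n,f.get("attitude"),np.round(T[:3,3],3))
    for q in("pack","nest","handle","pointer","coder_head","band","gum_pot","cleaner","ring_gauge"):
        try:
            r=bot.silhouettes(f,q)
        except Exception as e: print(q,e);continue
        for d in r[:3]:
            m=d["mask"];p=W[m];p=p[~np.isnan(p[:,0])]
            print(q,round(d["score"],2),np.round(d["point"]),m.sum(),np.round(np.median(p,0),3) if len(p) else None,np.round(np.percentile(p,[2,98],axis=0),3).tolist() if len(p) else None)
E
```

```text
{'time_s': 0.0, 'qpos': [-55.022, 2.337, 4.801, -0.026, -92.56, -19.12], 'qd': [0.01, 0.077, 0.076, -0.019, -0.038, 0.026], 'joint_torque': [0.0, -36.82, 34.741, 6.932, -0.005, -0.0], 'ee_pos': [0.164, -0.577, 0.404], 'ee_rot': [[-0.962, -0.273, -0.001], [-0.273, 0.962, 0.002], [0.0, 0.002, -1.0]], 'force': [0.205, -0.089, -0.742], 'torque': [-0.007, -0.025, -0.038], 'grasp_force': 0.0, 'gripper_width': 0.086}
top [[-0.01701393 -0.9912715   0.13073382]
 [-0.99980307  0.01820285  0.00790447]
 [-0.01021521 -0.13057358 -0.99138599]] [0.384 0.014 1.069]
pack 0.97 [446. 208.] 758 [ 0.481 -0.35   0.025] [[0.446, -0.398, -0.001], [0.515, -0.304, 0.029]]
pack 0.45 [327. 180.] 92 [ 0.562 -0.018  0.096] [[0.555, -0.031, 0.043], [0.574, -0.005, 0.108]]
nest 0.75 [292. 186.] 2318 [0.56  0.087 0.039] [[0.528, -0.042, 0.034], [0.604, 0.259, 0.103]]
nest 0.65 [368. 244.] 1176 [ 0.39  -0.133  0.005] [[0.346, -0.222, -0.003], [0.431, -0.04, 0.009]]
nest 0.49 [178. 259.] 382 [0.346 0.39  0.096] [[0.323, 0.358, 0.006], [0.367, 0.427, 0.101]]
handle 0.7 [328. 177.] 137 [ 0.562 -0.018  0.079] [[0.551, -0
[... 1356 characters left out ...]
04]]
handle 0.64 [313. 217.] 190 [ 0.578 -0.019  0.077] [[0.559, -0.034, 0.044], [0.586, -0.003, 0.108]]
pointer 0.91 [348. 216.] 2298 [0.576 0.08  0.041] [[0.532, -0.041, 0.029], [0.62, 0.26, 0.103]]
pointer 0.66 [199. 209.] 715 [ 0.492 -0.35   0.026] [[0.454, -0.398, 0.003], [0.522, -0.304, 0.03]]
band 0.8 [361. 203.] 1810 [0.642 0.102 0.212] [[0.507, 0.083, 0.016], [0.677, 0.132, 0.262]]
gum_pot 0.91 [144. 255.] 538 [ 0.61  -0.495  0.037] [[0.589, -0.532, 0.001], [0.651, -0.454, 0.057]]
cleaner 0.84 [203. 268.] 701 [ 0.701 -0.311  0.095] [[0.669, -0.338, 0.003], [0.715, -0.293, 0.152]]
ring_gauge 0.61 [271. 180.] 864 [ 0.392 -0.13   0.006] [[0.348, -0.215, -0.001], [0.433, -0.039, 0.011]]
```

```bash
python3 - <<'E'
from h import *
f,T=grab("top");im=f["image"];W=cloud(f,T)
a=cv2.resize(im[130:260,220:500],None,fx=2.85,fy=2.85,interpolation=cv2.INTER_CUBIC);
cv2.imwrite("pics/a.png",a)
# pack fit
m=bot.silhouettes(f,"pack")[0]["mask"]
mm=m&(W[...,2]>0.02)
p=W[mm][:,:2].astype(np.float32);print("rect",cv2.minAreaRect(p), W[mm][:,2].mean())
hsv=cv2.cvtColor(im,cv2.COLOR_BGR2HSV)
w=mm&(hsv[...,1]<60)&(hsv[...,2]>150);print("white",w.sum(),np.median(W[w],0))
for nm,lo,hi in(("blue",(95,100,50),(130,255,255)),("yellow",(22,120,120),(35,255,255)),("red1",(0,150,80),(8,255,255)),("red2",(172,150,80),(180,255,255))):
    k=cv2.inRange(hsv,lo,hi)>0
    n,l,st,c=cv2.connectedComponentsWithStats(k.astype(np.uint8))
    for i in range(1,n):
        if st[i,4]>8: print(nm,st[i],np.round(np.nanmedian(W[l==i],0),3))
E
```

```text
rect ((0.48286834359169006, -0.351950079202652), (0.09476049244403839, 0.060031767934560776), 77.96414184570312) 0.024901202581655513
white 83 [ 0.47245406 -0.39141722  0.02558664]
blue [240 172  12   2  22] [0.595 0.222 0.046]
blue [250 175   4  17  61] [0.563 0.198 0.069]
blue [234 176   7  16 100] [0.561 0.241 0.066]
blue [273 185  14   4  48] [0.526 0.105 0.217]
blue [240 195  12   3  22] [0.528 0.22  0.044]
yellow [245 197   4   5  15] [0.52  0.218 0.039]
red1 [134  98   5   3  15] [0.811 0.533 0.079]
red1 [438 122  11  11  95] [ 0.687 -0.32   0.147]
red1 [326 173   8  11  67] [ 0.566 -0.018  0.104]
red1 [425 196  31  25 416] [ 0.487 -0.334  0.025]
red1 [285 204   4   5  18] [0.498 0.103 0.036]
```

View pics/a.png

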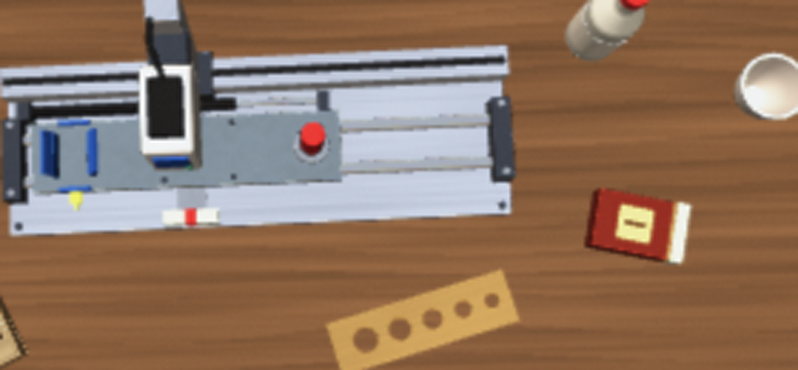

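View pics/scene0.png

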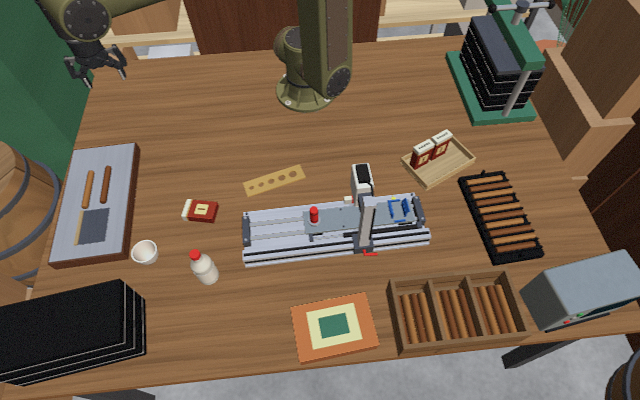

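The top crop shows the nest at the left (crop 68,155), yellow pointer (75,200), red band (191,217), handle (312,135), and the pack lying with its white end right (crop 678,230). The scene view agrees with this and shows no obstacles near the pack. I will grasp the pack with the tool tilted 45° from its white side, so that a 90° turn stands it up with the tool tilted 45° from the nest's left.

```bash
python3 -m jog '[[0.042,0.016,-0.015,0,0,8.9,100],[0.042,0.016,-0.015,0,0,8.9,100],[0.042,0.016,-0.015,0,0,8.9,100],[0.042,0.016,-0.015,0,0,8.9,100],[0.042,0.016,-0.015,0,0,8.9,100],[0.042,0.016,-0.015,0,0,8.9,100],[0.042,0.016,-0.015,0,0,8.9,100],[0,0,-0.01,8.8,-1.87,0,100],[0,0,-0.01,8.8,-1.87,0,100],[0,0,-0.01,8.8,-1.87,0,100],[0,0,-0.01,8.8,-1.87,0,100],[0,0,-0.01,8.8,-1.87,0,100]]' 40
```

```text
time_s: 2.6
ee_pos: [0.4581, -0.4653, 0.2496]
ee_rot: [[-0.143, -0.979, 0.148], [-0.689, 0.206, 0.695], [-0.71, -0.003, -0.704]]
force: [-0.3, -0.9, -0.3]
gripper_width: 0.0856
grasp_force: 0.0
```

```bash
python3 - <<'E'
from h import *
s=bot.sense();R=np.array(s["ee_rot"]).reshape(3,3);print(np.round(s["ee_pos"],4),np.round(R,3).tolist(),np.round(s["qpos"],1))
print("grasp pt",np.array(s["ee_pos"])+.155*R[:,2])
f,T=grab("wrist");W=cloud(f,T);cv2.imwrite("pics/w1.png",f["image"])
for d in bot.silhouettes(f,"pack")[:2]:
    m=d["mask"]; mm=m&(W[...,2]>.02)&(W[...,2]<.032); p=W[mm]
    print(d["score"],d["point"],m.sum(),mm.sum(),cv2.minAreaRect(p[:,:2].astype(np.float32)) if len(p)>5 else 0,p[:,2].mean())
E
```

```text
[ 0.4581 -0.4653  0.2496] [[-0.143, -0.979, 0.148], [-0.689, 0.206, 0.695], [-0.71, -0.003, -0.704]] [ -41.8   24.5   22.6  -40.8 -109.2   23.4]
grasp pt [ 0.48104861 -0.35765426  0.14049882]
```

View pics/w1.png

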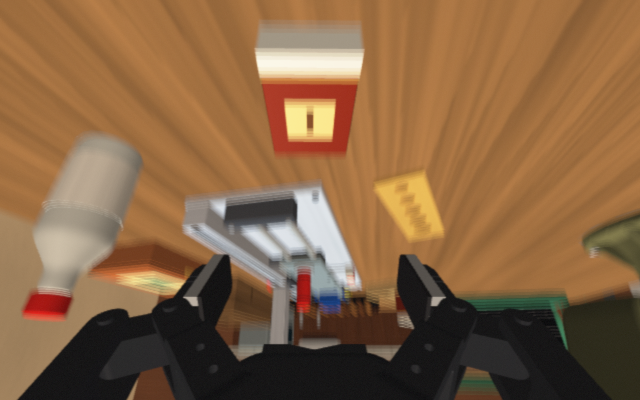

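The wrist view shows the pack at about (310,90), centred between the fingers at about (315) and square to them, with the white end towards the camera. I'll take its position by colour and depth before going down.

```bash
python3 - <<'E'
from h import *
f,T=grab("wrist");W=cloud(f,T)
m=np.zeros((400,640),bool);m[10:170,230:390]=1
mm=m&(W[...,2]>.021)&(W[...,2]<.034);p=W[mm]
print(mm.sum(),cv2.minAreaRect(p[:,:2].astype(np.float32)),np.percentile(p,[1,50,99],axis=0).round(4).tolist())
s=bot.sense();R=np.array(s["ee_rot"]);print(np.array(s["ee_pos"])+.155*R[:,2])
E
```

```text
9955 ((0.48406070470809937, -0.3540102243423462), (0.09378921985626221, 0.06069447845220566), 77.94867706298828) [[0.448, -0.4039, 0.0217], [0.4816, -0.3711, 0.0274], [0.5165, -0.3096, 0.0286]]
[ 0.48015484 -0.3590902   0.13839387]
```

```bash
python3 -m jog '[[0.001,0.001,-0.03,0,0,0,100],[0.001,0,-0.03,0,0,0,100],[0,0,-0.03,0,0,0,100],[0,0,-0.018,0,0,0,100],[0,0,-0.008,0,0,0,100],[0,0,0,0,0,0,100]]' 40; python3 - <<'E'
from h import *
s=bot.sense();R=np.array(s["ee_rot"]);print(np.array(s["ee_pos"])+.155*R[:,2],s["force"])
E
```

```text
time_s: 3.5
ee_pos: [0.4602, -0.4642, 0.1341]
ee_rot: [[-0.144, -0.979, 0.146], [-0.693, 0.205, 0.691], [-0.706, -0.002, -0.708]]
force: [0.3, -0.1, 0.8]
gripper_width: 0.0856
grasp_force: 0.0
[ 0.48289904 -0.35712527  0.02436735] [ 0.34620355 -0.06302583  0.79316036]
```

```bash
python3 -m jog '[[0,0,-0.004,0,0,0,100],[0,0,0,0,0,0,60],[0,0,0,0,0,0,40],[0,0,0,0,0,0,40],[0,0,0,0,0,0,40],[0,0,0,0,0,0,40],[0,0,0,0,0,0,40]]' 45
```

```text
time_s: 4.38
ee_pos: [0.4601, -0.4645, 0.1304]
ee_rot: [[-0.144, -0.979, 0.148], [-0.693, 0.206, 0.691], [-0.706, -0.003, -0.708]]
force: [0.1, -2.5, 6.4]
gripper_width: 0.0591
grasp_force: 50.2
```

Gripped at 59 mm, as expected. Now I'll lift and swing across on the robot side of the print head while turning the pack upright.

```bash
python3 -m jog '[[0,0,0.03,0,0,0,40],[0,0,0.05,0,0,0,40],[0,0,0.06,0,0,0,40],[0,0,0.06,0,0,6.6,40],[0,0,0.05,0,0,6.5,40],[-0.006,0.05,0,-5.62,-0.12,0,40],[-0.006,0.05,0,-5.62,-0.12,0,40],[-0.006,0.05,0,-5.62,-0.12,0,40],[-0.006,0.05,0,-5.62,-0.12,0,40],[-0.006,0.05,0,-5.62,-0.12,0,40],[-0.006,0.05,0,-5.62,-0.12,0,40],[-0.006,0.05,0,-5.62,-0.12,0,40]]' && python3 -m jog '[[0,0.05,0,-5.62,-0.12,0,40],[0,0.05,0,-5.62,-0.12,0,40],[0,0.05,0,-5.62,-0.12,0,40],[0,0.05,0,-5.62,-0.12,0,40],[0,0.05,0,-5.62,-0.12,0,40],[0,0.05,0,-5.62,-0.12,0,40],[0,0.05,0,-5.62,-0.12,0,40],[0,0.05,0,-5.62,-0.12,0,40],[0,0.05,0,-5.62,-0.12,0,40],[0,0,0,0,0,0,40],[0,0,0,0,0,0,40]]'; python3 - <<'E'
from h import *
s=bot.sense();R=np.array(s["ee_rot"]);print(np.array(s["ee_pos"])+.155*R[:,2],s["force"],np.round(s["qpos"],1))
f,T=grab("top");W=cloud(f,T)
hsv=cv2.cvtColor(f["image"],cv2.COLOR_BGR2HSV)
# jig yaw from head-free features: nest cheeks/handle/end; index block & carriage front edge
for q,(lo,hi) in {"yel":((22,120,120),(35,255,255)),"red":((0,150,80),(8,255,255))}.items():
    n,l,st,c=cv2.connectedComponentsWithStats((cv2.inRange(hsv,lo,hi)>0).astype(np.uint8))
    for i in range(1,n):
        if st[i,4]>8 and 200<c[i][0]<360: print(q,c[i].round(1),st[i,4],np.nanmedian(W[l==i],0).round(4))
cv2.imwrite("pics/t2.png",cv2.resize(f["image"][100:280,120:400],None,fx=2.8,fy=2.8,interpolation=cv2.INTER_CUBIC))
E
```

```text
time_s: 5.88
ee_pos: [0.4173, -0.1126, 0.3786]
ee_rot: [[0.022, -1.0, -0.001], [-0.995, -0.022, 0.096], [-0.096, -0.001, -0.995]]
force: [0.7, -0.2, -0.6]
gripper_width: 0.0596
grasp_force: 49.4
time_s: 7.25
ee_pos: [0.4179, 0.336, 0.3785]
ee_rot: [[0.018, -1.0, 0.016], [-0.707, -0.024, -0.707], [0.707, 0.001, -0.707]]
force: [0.1, -0.0, -0.8]
gripper_width: 0.0591
grasp_force: 49.6
[0.42030431 0.22643713 0.26892227] [ 0.05118565 -0.02014751 -0.83454491] [  65.1    5.3   -7.1   20.6 -117.9  -60.8]
yel [246.4 199.1] 14 [0.5193 0.2184 0.0408]
red [329.2 177.7] 68 [ 0.5647 -0.0182  0.1041]
red [286.5 206.3] 14 [0.4974 0.1027 0.0362]
```

View pics/t2.png

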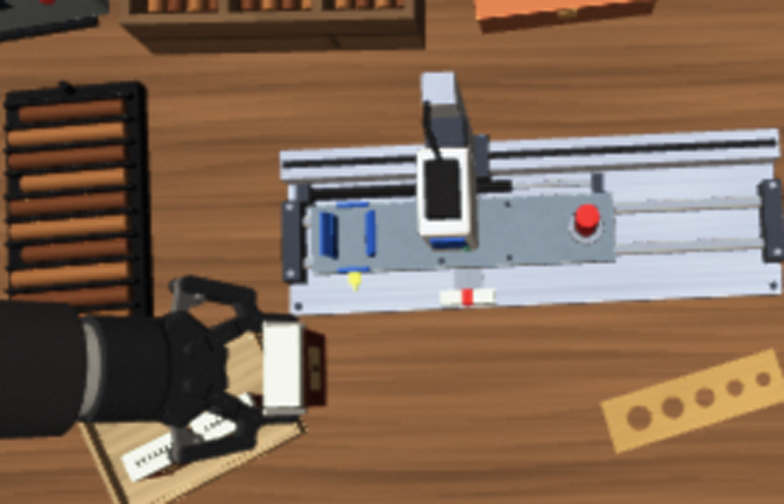

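The pack is upright in the hand with the white end up at crop (283,367). The nest lies at (347,233), clear of the head at (445,190). Next I'll measure the pack in hand and the nest with its yaw.

```bash
python3 - <<'E'
from h import *
f,T=grab("top");W=cloud(f,T);hsv=cv2.cvtColor(f["image"],cv2.COLOR_BGR2HSV)
s=bot.sense();R=np.array(s["ee_rot"]);G=np.array(s["ee_pos"])+.155*R[:,2]
X,Y,Z=W[...,0],W[...,1],W[...,2]
w=(hsv[...,1]<70)&(hsv[...,2]>140)&(abs(X-G[0])<.05)&(abs(Y-G[1])<.05)&(Z>.25)
p=W[w];top=p[p[:,2]>np.median(p[:,2])-.008];print("G",G.round(4),"top",len(top),np.median(top,0).round(4),cv2.minAreaRect(top[:,:2].astype(np.float32)))
A=np.c_[top[:,:2]-top[:,:2].mean(0),np.ones(len(top))];print("top slope",np.linalg.lstsq(A,top[:,2],rcond=None)[0].round(3))
# jig base outline: low plate and rail
j=(X>.44)&(X<.70)&(Y>-.25)&(Y<.32)&(Z>.008)&(Z<.06)
n,l,st,c=cv2.connectedComponentsWithStats(j.astype(np.uint8));i=1+np.argmax(st[1:,4]);q=W[l==i]
print("jig",len(q),cv2.minAreaRect(q[:,:2].astype(np.float32)))
# cheeks/lips
b=(cv2.inRange(hsv,(95,100,50),(130,255,255))>0)&(Z<.09)&(Z>.036)&(X>.5)
q=W[b];print("blue",cv2.minAreaRect(q[:,:2].astype(np.float32)),np.percentile(q,[1,50,99],axis=0).round(4).tolist())
for nm in("top","scene"):
    f,T=grab(nm);W=cloud(f,T);hsv=cv2.cvtColor(f["image"],cv2.COLOR_BGR2HSV);X,Y,Z=W[...,0],W[...,1],W[...,2]
    r=(cv2.inRange(hsv,(0,150,60),(10,255,255))>0)&(abs(X-.565)<.04)&(abs(Y+.018)<.04)
    t=W[r&(Z>.1)];print(nm,"handle top",len(t),t.mean(0).round(4))
    b=(cv2.inRange(hsv,(95,100,50),(130,255,255))>0)&(Z>.036)&(Z<.09)&(abs(X-.56)<.05)&(abs(Y-.22)<.04)
    for k in("left","right"):
        t=W[b&((Y>.225) if k=="left" else (Y<.214))&(abs(X-.562)<.018)];print(k,np.percentile(t,[3,50,97],axis=0).round(4).tolist())
    t=W[b&(X>.585)];print("far lip",t.mean(0).round(4));t=W[b&(X<.54)];print("near lip",t.mean(0).round(4) if len(t) else 0)
E
```

```text
G [0.4205 0.2256 0.2702] top 374 [0.4192 0.2202 0.3108] ((0.4187135100364685, 0.2201693207025528), (0.06048775836825371, 0.026246290653944016), 0.972465991973877)
top slope [ 0.005 -0.009  0.311]
jig 9213 ((0.5803719162940979, 0.03663243353366852), (0.17764706909656525, 0.5215311050415039), 1.480490803718567)
blue ((0.5623673796653748, 0.2213364988565445), (0.07063553482294083, 0.05523394048213959), 0.005194253753870726) [[0.5271, 0.1943, 0.039], [0.5622, 0.236, 0.0643], [0.5975, 0.2488, 0.0745]]
top handle top 53 [ 0.5676 -0.0188  0.1043]
left [[0.5451, 0.2363, 0.0443], [0.5615, 0.241, 0.0661], [0.5783, 0.2484, 0.0726]]
right [[0.545, 0.1943, 0.0401], [0.5635, 0.1983, 0.0667], [0.5781, 0.2088, 0.0724]]
far lip [0.5953 0.2201 0.0468]
near lip [0.5295 0.2208 0.0461]
scene handle top 49 [ 0.5735 -0.0201  0.1062]
left [[0.5447, 0.2366, 0.0452], [0.5619, 0.2408, 0.066], [0.5784, 0.2469, 0.0744]]
right [[0.5447, 0.1935, 0.0394], [0.5625, 0.197, 0.0716], [0.5782, 0.2013, 0.0769]]
far lip [0.5947 0.217  0.0497]
near lip [0.531  0.2206 0.0458]
```

```bash
python3 -m jog '[[0.036,0,0,0,0,0.5,40],[0.036,0,0,0,0,0,40],[0.036,0,-0.03,0,0,0,40],[0.035,0.0005,-0.03,0,0,0,40],[0,0,-0.03,0,0,0,40],[0,0,-0.03,0,0,0,40],[0,0,-0.01,0,0,0,40],[0,0,0,0,0,0,40],[0,0,0,0,0,0,40]]'; python3 - <<'E'
from h import *
s=bot.sense();R=np.array(s["ee_rot"]);G=np.array(s["ee_pos"])+.155*R[:,2];print(G.round(4),np.round(s["qpos"],1))
for nm in("top","scene"):
    f,T=grab(nm);W=cloud(f,T);hsv=cv2.cvtColor(f["image"],cv2.COLOR_BGR2HSV);X,Y,Z=W[...,0],W[...,1],W[...,2]
    w=(hsv[...,1]<70)&(hsv[...,2]>140)&(abs(X-G[0])<.05)&(abs(Y-G[1]+.006)<.03)&(abs(Z-G[2]-.041)<.006)
    top=W[w];print(nm,len(top),np.median(top,0).round(4),cv2.minAreaRect(top[:,:2].astype(np.float32)))
    c=f["image"][120:240,190:330] if nm=="top" else f["image"][140:260,340:480]
    cv2.imwrite(f"pics/n_{nm}.png",cv2.resize(c,None,fx=4,fy=4,interpolation=cv2.INTER_CUBIC))
E
python3 -c "
import cv2;cv2.imwrite('pics/n3.png',cv2.resize(cv2.hconcat([cv2.imread('pics/n_top.png'),cv2.imread('pics/n_scene.png')]),(800,343)))"
```

```text
time_s: 8.57
ee_pos: [0.5612, 0.3365, 0.2517]
ee_rot: [[0.021, -0.999, 0.024], [-0.709, -0.032, -0.705], [0.705, -0.002, -0.709]]
force: [0.6, 0.1, -0.8]
gripper_width: 0.0588
grasp_force: 49.5
[0.5649 0.2272 0.1419] [  53.6   23.7   -0.5   26.7 -102.3  -54.7]
top 256 [0.5621 0.2201 0.1827] ((0.5632945895195007, 0.22063566744327545), (0.060935188084840775, 0.026762405410408974), 3.4880588054656982)
scene 223 [0.5683 0.2205 0.1845] ((0.5651620030403137, 0.22083088755607605), (0.06278416514396667, 0.026981914415955544), 3.0073111057281494)
```

View pics/n3.png

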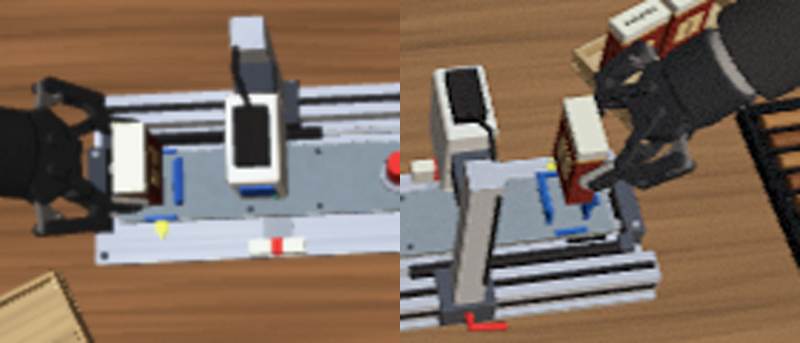

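The pack hangs square above the nest (left panel 130,160), clear of the head. Lowering it.

```bash
python3 -m jog '[[-0.0005,0.0005,-0.012,0,0,-0.5,40],[0,0,-0.012,0,0,0,40],[0,0,-0.01,0,0,0,40],[0,0,-0.008,0,0,0,40],[0,0,-0.004,0,0,0,40],[0,0,-0.002,0,0,0,40],[0,0,0,0,0,0,40]]'; python3 - <<'E'
from h import *
s=bot.sense();R=np.array(s["ee_rot"]);G=np.array(s["ee_pos"])+.155*R[:,2];print(G.round(4),s["force"],s["torque"])
E
```

```text
time_s: 9.55
ee_pos: [0.5605, 0.3369, 0.2018]
ee_rot: [[0.016, -1.0, 0.017], [-0.708, -0.023, -0.706], [0.707, -0.0, -0.708]]
force: [1.0, 0.1, -1.4]
gripper_width: 0.0592
grasp_force: 49.6
[0.5631 0.2274 0.0921] [ 1.01126789  0.11547325 -1.40691755] [2.30274612 0.03453274 0.0024869 ]
```

```bash
python3 -m jog '[[0,0,-0.001,0,0,0,40],[0,0,-0.001,0,0,0,40],[0,0,0,0,0,0,40]]'; python3 - <<'E'
from h import *
s=bot.sense();R=np.array(s["ee_rot"]);G=np.array(s["ee_pos"])+.155*R[:,2];print(G.round(4),s["force"])
f,T=grab("top");W=cloud(f,T);hsv=cv2.cvtColor(f["image"],cv2.COLOR_BGR2HSV);X,Y,Z=W[...,0],W[...,1],W[...,2]
w=(hsv[...,1]<70)&(hsv[...,2]>140)&(abs(X-G[0])<.05)&(abs(Y-G[1]+.006)<.03)&(abs(Z-.132)<.008)
top=W[w];print(len(top),np.median(top,0).round(4),cv2.minAreaRect(top[:,:2].astype(np.float32)))
E
```

```text
time_s: 9.93
ee_pos: [0.5605, 0.3369, 0.1999]
ee_rot: [[0.016, -1.0, 0.017], [-0.707, -0.023, -0.706], [0.707, -0.0, -0.708]]
force: [0.6, 0.1, -1.1]
gripper_width: 0.0591
grasp_force: 49.8
[0.5631 0.2274 0.0902] [ 0.58004391  0.09673581 -1.13772642]
251 [0.5613 0.221  0.1312] ((0.5612719058990479, 0.2211323380470276), (0.0600072480738163, 0.02693699300289154), 1.3254836797714233)
```

```bash
python3 -m jog '[[0,0,-0.001,0,0,0,40],[0,0,0,0,0,0,40]]';python3 -m jog '[[0,0,-0.001,0,0,0,40],[0,0,0,0,0,0,40]]'
```

```text
time_s: 10.22
ee_pos: [0.5605, 0.337, 0.1998]
ee_rot: [[0.016, -1.0, 0.017], [-0.707, -0.023, -0.707], [0.707, -0.001, -0.707]]
force: [-2.8, 1.0, 5.0]
gripper_width: 0.0593
grasp_force: 50.2
time_s: 10.48
ee_pos: [0.5604, 0.3371, 0.1996]
ee_rot: [[0.016, -1.0, 0.017], [-0.707, -0.023, -0.707], [0.708, -0.001, -0.707]]
force: [-3.7, 1.1, 8.1]
gripper_width: 0.0593
grasp_force: 50.6
```

Floor contact is reached at 8 N. I'll ease up 1 mm, open, and back out along the tool axis.

```bash
python3 -m jog '[[0,0,0.001,0,0,0,40],[0,0,0,0,0,0,80],[0,0,0,0,0,0,90],[0,0,0,0,0,0,100],[0,0,0,0,0,0,100],[0,0,0,0,0,0,100],[0,0,0,0,0,0,100]]' && python3 -m jog '[[0,0.01,0.01,0,0,0,100],[0,0.02,0.02,0,0,0,100],[0,0.03,0.03,0,0,0,100],[0,0.02,0.03,0,0,0,100],[0,0,0.04,0,0,0,100],[0,0,0.04,0,0,0,100],[0,0,0,0,0,0,100]]'; python3 - <<'E'
from h import *
f,T=grab("top");W=cloud(f,T);hsv=cv2.cvtColor(f["image"],cv2.COLOR_BGR2HSV);X,Y,Z=W[...,0],W[...,1],W[...,2]
w=(hsv[...,1]<70)&(hsv[...,2]>140)&(abs(X-.562)<.05)&(abs(Y-.221)<.03)&(abs(Z-.132)<.008)
top=W[w];print(len(top),np.median(top,0).round(4),cv2.minAreaRect(top[:,:2].astype(np.float32)))
A=np.c_[top[:,:2]-top[:,:2].mean(0),np.ones(len(top))];print("slope",np.linalg.lstsq(A,top[:,2],rcond=None)[0].round(3))
print(np.round(bot.sense()["qpos"],1))
cv2.imwrite("pics/n5.png",cv2.resize(f["image"][110:250,180:360],None,fx=4,fy=4,interpolation=cv2.INTER_CUBIC))
E
```

```text
time_s: 11.35
ee_pos: [0.5605, 0.3369, 0.1987]
ee_rot: [[0.016, -1.0, 0.016], [-0.707, -0.023, -0.706], [0.707, -0.0, -0.708]]
force: [-0.4, 0.4, 0.1]
gripper_width: 0.0853
grasp_force: 0.0
time_s: 12.22
ee_pos: [0.5603, 0.4173, 0.3742]
ee_rot: [[0.013, -1.0, 0.021], [-0.711, -0.024, -0.702], [0.703, -0.006, -0.711]]
force: [-0.7, -0.4, -0.0]
gripper_width: 0.0858
grasp_force: 0.0
231 [0.561  0.2217 0.1311] ((0.5614858865737915, 0.2217416763305664), (0.05998001992702484, 0.025447631254792213), 0.003948812838643789)
slope [-0.002  0.02   0.131]
[  57.2   29.5   19.7   26.4 -116.9  -51.7]
```

View pics/n5.png

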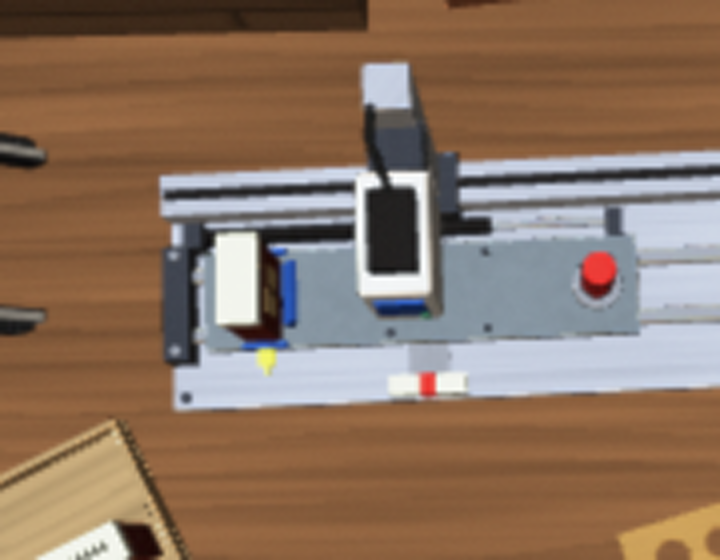

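The pack stands upright in the nest (240,280), with the carriage home. Next I'll go round the robot side of the head to the handle (598,270), straightening the tool and turning it so the fingers close along the slide.

```bash
python3 -m jog '[[-0.04,0,0,9,0.2,0,100],[-0.04,0,0,9,0.2,0,100],[-0.04,0,0,9,0.2,0,100],[-0.04,0,0,9,0.2,0,100],[0,-0.048,0,9,0.2,0,100],[0,-0.048,0,0,0,-10,100],[0,-0.048,0,0,0,-10,100],[0,-0.048,0,0,0,-10,100],[0,-0.048,0,0,0,-10,100],[0,-0.048,0,0,0,-10,100],[0,-0.048,0,0,0,-10,100],[0,-0.048,0,0,0,-10,100]]' && python3 -m jog '[[0,-0.052,0,0,0,-10,100],[0,0,0,0,0,-10,100],[0.04,0,0,0,0,0,100],[0.04,0,0,0,0,0,100],[0.04,0,0,0,0,0,100],[0.03,0,0,0,0,0,100],[0,0,0,0,0,0,100],[0,0,0,0,0,0,100]]'; python3 - <<'E'
from h import *
s=bot.sense();R=np.array(s["ee_rot"]);print((np.array(s["ee_pos"])+.155*R[:,2]).round(4),np.round(s["qpos"],1))
f,T=grab("wrist");W=cloud(f,T);hsv=cv2.cvtColor(f["image"],cv2.COLOR_BGR2HSV);X,Y,Z=W[...,0],W[...,1],W[...,2]
r=(cv2.inRange(hsv,(0,130,50),(10,255,255))>0)&(abs(X-.568)<.04)&(abs(Y+.02)<.04)
t=W[r&(Z>.1)&(Z<.112)];print(len(t),t.mean(0) if len(t) else 0, cv2.minEnclosingCircle(t[:,:2].astype(np.float32)) if len(t) else 0)
E
```

```text
time_s: 13.78
ee_pos: [0.4, 0.0316, 0.3683]
ee_rot: [[-0.933, -0.359, 0.001], [-0.359, 0.933, -0.0], [-0.0, -0.0, -1.0]]
force: [0.9, -0.7, 0.2]
gripper_width: 0.0854
grasp_force: 0.0
time_s: 14.78
ee_pos: [0.5503, -0.019, 0.3681]
ee_rot: [[-1.0, -0.023, -0.0], [-0.023, 1.0, -0.001], [0.0, -0.001, -1.0]]
force: [-0.3, -0.2, -0.4]
gripper_width: 0.0852
grasp_force: 0.0
[ 0.5502 -0.0192  0.2131] [  18.9   -5.3   -6.4    0.   -88.9 -107.6]
521 [ 0.56787345 -0.02011523  0.10639188] ((0.5691087245941162, -0.019751066341996193), 0.011541175656020641)
```

```bash
python3 -m jog '[[0.018,0,0,0,0,0,100],[0,-0.0005,-0.035,0,0,0,100],[0,0,-0.04,0,0,0,100],[0,0,-0.035,0,0,0,100],[0,0,-0.018,0,0,0,100],[0,0,-0.007,0,0,0,80],[0,0,0,0,0,0,40],[0,0,0,0,0,0,10],[0,0,0,0,0,0,10],[0,0,0,0,0,0,10],[0,0,0,0,0,0,10]]' 60; python3 - <<'E'
from h import *
s=bot.sense();print(s["ee_pos"],s["force"])
for nm in("top","scene"):
    f,T=grab(nm);W=cloud(f,T);hsv=cv2.cvtColor(f["image"],cv2.COLOR_BGR2HSV);X,Y,Z=W[...,0],W[...,1],W[...,2]
    for q,lo,hi,m in(("pointer",(22,110,100),(35,255,255),(abs(X-.515)<.025)&(abs(Y-.215)<.04)),("band",(0,130,80),(8,255,255),(abs(X-.497)<.02)&(abs(Y-.103)<.03)&(Z>.02))):
        k=(cv2.inRange(hsv,lo,hi)>0)&m&(Z<.06);t=W[k];print(nm,q,len(t),np.mean(t,0).round(4) if len(t) else 0, np.argwhere(k).mean(0)[::-1].round(2) if len(t) else 0)
E
```

```text
time_s: 16.2
ee_pos: [0.5689, -0.0203, 0.2354]
ee_rot: [[-1.0, -0.023, 0.003], [-0.023, 1.0, -0.002], [-0.003, -0.002, -1.0]]
force: [-0.3, -4.1, 5.9]
gripper_width: 0.0226
grasp_force: 58.8
[ 0.56888866 -0.02026835  0.2353849 ] [-0.33855154 -4.0686297   5.92468238]
top pointer 0 0 0
top band 21 [0.498  0.1037 0.0363] [286.57 205.81]
scene pointer 0 0 0
scene band 7 [0.5039 0.1002 0.0319] [352.29 198.86]
```

The handle is held at 58 N. The pull comes to about 115 mm along the slide, so I'll pull most of it and look.

```bash
python3 -m jog '[[0,-0.004,0,0,0,0,10],[0,-0.008,0,0,0,0,10],[0,-0.01,0,0,0,0,10],[0.001,-0.012,0,0,0,0,10],[0,-0.012,0,0,0,0,10],[0.001,-0.012,0,0,0,0,10],[0,-0.012,0,0,0,0,10],[0.001,-0.012,0,0,0,0,10],[0,-0.012,0,0,0,0,10],[0,-0.01,0,0,0,0,10],[0,-0.006,0,0,0,0,10],[0,-0.003,0,0,0,0,10]]' && python3 -m jog '[[0,0,0,0,0,0,10],[0,0,0,0,0,0,10]]'; python3 - <<'E'
from h import *
for nm in("top","scene"):
    f,T=grab(nm);W=cloud(f,T);hsv=cv2.cvtColor(f["image"],cv2.COLOR_BGR2HSV);X,Y,Z=W[...,0],W[...,1],W[...,2]
    for q,lo,hi,m in(("pointer",(22,100,90),(38,255,255),(abs(X-.515)<.03)&(abs(Y-.105)<.05)),("band",(0,130,80),(8,255,255),(abs(X-.497)<.02)&(abs(Y-.103)<.03)&(Z>.02))):
        k=(cv2.inRange(hsv,lo,hi)>0)&m&(Z<.06);t=W[k];print(nm,q,len(t),np.mean(t,0).round(4) if len(t) else 0, np.argwhere(k).mean(0)[::-1].round(2) if len(t) else 0)
    c=f["image"][150:235,250:370] if nm=="top" else f["image"][170:255,290:410]
    cv2.imwrite(f"pics/p_{nm}.png",cv2.resize(c,(400,283),interpolation=cv2.INTER_CUBIC))
cv2.imwrite('pics/p6.png',cv2.hconcat([cv2.imread('pics/p_top.png'),cv2.imread('pics/p_scene.png')]))
E
```

```text
time_s: 17.8
ee_pos: [0.5718, -0.1311, 0.2353]
ee_rot: [[-1.0, -0.024, 0.003], [-0.024, 1.0, 0.003], [-0.003, 0.003, -1.0]]
force: [-4.8, 10.5, 10.2]
gripper_width: 0.0231
grasp_force: 59.6
time_s: 18.05
ee_pos: [0.5719, -0.131, 0.2354]
ee_rot: [[-1.0, -0.024, 0.003], [-0.024, 1.0, 0.002], [-0.003, 0.002, -1.0]]
force: [-4.3, 7.9, 8.5]
gripper_width: 0.0225
grasp_force: 59.6
top pointer 0 0 0
top band 0 0 0
scene pointer 0 0 0
scene band 8 [0.5041 0.1002 0.03  ] [352.25 199.25]
```

View pics/p6.png

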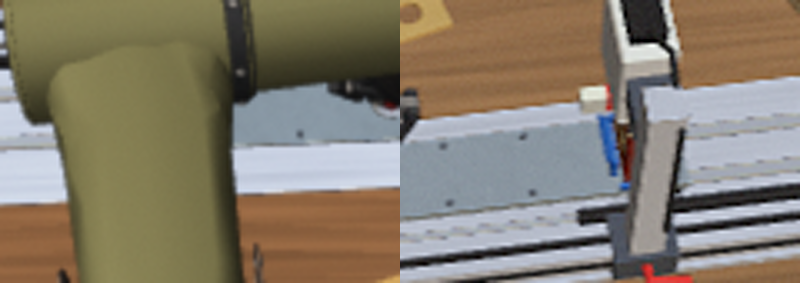

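The arm hides the band in the top view and the column hides most of it in the scene view, where the right cheek (610,140) and part of the pack are still visible. I'll measure the travel from that cheek and try the wrist view.

```bash
python3 - <<'E'
from h import *
f,T=grab("scene");W=cloud(f,T);hsv=cv2.cvtColor(f["image"],cv2.COLOR_BGR2HSV);X,Y,Z=W[...,0],W[...,1],W[...,2]
b=(cv2.inRange(hsv,(95,100,50),(130,255,255))>0)&(Z>.036)&(Z<.09)&(abs(X-.563)<.018)&(Y<.12)&(Y>.04)
t=W[b];print("right cheek",len(t),np.percentile(t,[3,50,97],axis=0).round(4).tolist())
cv2.imwrite("pics/q_s.png",f["image"])
f,T=grab("wrist");W=cloud(f,T);hsv=cv2.cvtColor(f["image"],cv2.COLOR_BGR2HSV);X,Y,Z=W[...,0],W[...,1],W[...,2]
for q,lo,hi in(("yel",(20,100,80),(38,255,255)),("red",(0,130,80),(8,255,255)),("blue",(95,100,50),(130,255,255))):
    n,l,st,c=cv2.connectedComponentsWithStats((cv2.inRange(hsv,lo,hi)>0).astype(np.uint8))
    for i in range(1,n):
        if st[i,4]>8: print(q,c[i].round(1),st[i,4],np.nanmedian(W[l==i],0).round(4))
cv2.imwrite("pics/q_w.png",f["image"])
E
```

```text
right cheek 45 [[0.5466, 0.0838, 0.0399], [0.562, 0.0884, 0.0695], [0.5775, 0.0977, 0.0752]]
red [314.6 234.2] 104 [ 0.562  -0.1299  0.0531]
red [314.7 257. ] 1350 [ 0.5622 -0.1301  0.0792]
red [314.9 302.3] 2566 [ 0.5688 -0.1301  0.1066]
red [624.1 377.7] 274 [0.6832 0.1098 0.0383]
```

View pics/q_w.png

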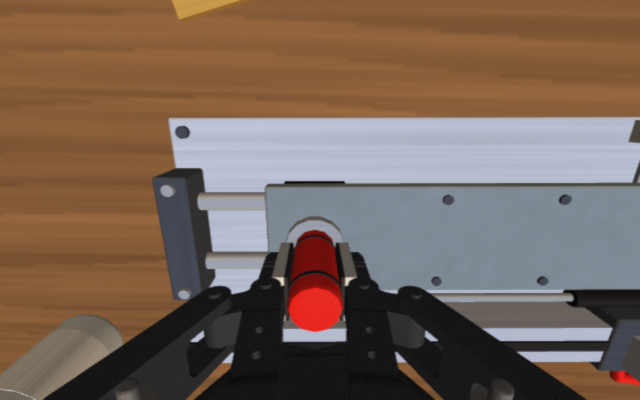

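The wrist view shows the handle at (315,300) firmly between the pads; handle and cheek both say 110 mm of travel. The mark is at about 116 mm, so I'll pull 6 mm more and hold.

```bash
python3 -m jog '[[0,-0.003,0,0,0,0,10],[0,-0.003,0,0,0,0,10],[0,0,0,0,0,0,10],[0,0,0,0,0,0,10],[0,0,0,0,0,0,10],[0,0,0,0,0,0,10],[0,0,0,0,0,0,10],[0,0,0,0,0,0,10]]'; python3 - <<'E'
from h import *
f,T=grab("wrist");W=cloud(f,T);hsv=cv2.cvtColor(f["image"],cv2.COLOR_BGR2HSV)
k=(cv2.inRange(hsv,(0,130,80),(8,255,255))>0)&(W[...,2]>.1)&(W[...,2]<.112)&(abs(W[...,0]-.57)<.03);print("handle",W[k].mean(0))
f,T=grab("scene");W=cloud(f,T);hsv=cv2.cvtColor(f["image"],cv2.COLOR_BGR2HSV);X,Y,Z=W[...,0],W[...,1],W[...,2]
b=(cv2.inRange(hsv,(95,100,50),(130,255,255))>0)&(Z>.036)&(Z<.09)&(abs(X-.563)<.018)&(Y<.12)&(Y>.04)
print("cheek",np.percentile(W[b],[3,50,97],axis=0).round(4).tolist())
cv2.imwrite("pics/r.png",cv2.resize(f["image"][170:255,320:440],None,fx=6,fy=6,interpolation=cv2.INTER_CUBIC))
E
```

```text
time_s: 19.25
ee_pos: [0.5719, -0.1369, 0.2353]
ee_rot: [[-1.0, -0.024, 0.003], [-0.024, 1.0, 0.002], [-0.003, 0.002, -1.0]]
force: [-4.6, 8.4, 9.3]
gripper_width: 0.0227
grasp_force: 59.7
handle [ 0.56997295 -0.13586879  0.10606177]
cheek [[0.5471, 0.0777, 0.0395], [0.5651, 0.0822, 0.0691], [0.5801, 0.0891, 0.0755]]
```

View pics/r.png

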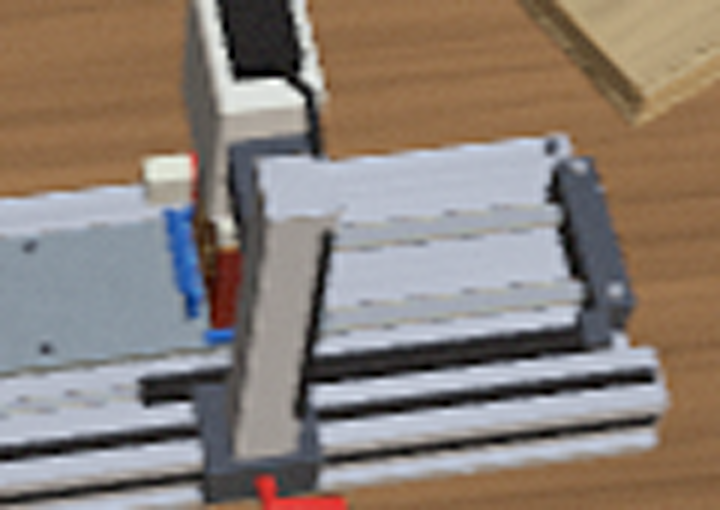

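The pack stands upright under the head (230,280) behind the right cheek, and the pull of 115.8 mm agrees with the measured 115 mm within about 1 mm. Handing in.

```bash
python3 -c "
from workcell import bot
print(bot.close_job())"
```

```text
the job is handed in; nothing more can be done
None
```

I handed the job in with the pack standing white end up in the nest and the gripper still holding the carriage at 115.8 mm of travel, against a measured mark of about 115 mm; the arm and column hid pointer and band at the end, so this comes from handle and cheek positions, and no verdict was returned.

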